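# Hook the filter insert under its lip and swing it home in the fan housing

## Task

Put the dust filter insert into the fan housing: hold it tilted, hook its tongue under the housing's retaining lip, push it in against the hidden spring by feel, then swing its rear edge down behind the front catch bar. Let the spring bring it back under the catch, and leave it lying flat and locked at both ends. Do not force it, and leave the other things where they are.

Things in the scene. Friction and masses are not known exactly. Their poses are not given: they have to be found in the camera images.
- housing: Grey metal fan housing on its back, fixed on a blue mat 10 mm thick, open on top, 176 mm long (its x) x 106 mm wide (y) x 36 mm high. Origin: centre of its underside; x points to the end with the retaining lip (away from the robot, give or take 0.3 rad), z up. Its seat (side ledges, and floor under the lip) is 22 mm above the underside. Side walls: 90 mm apart inside, 8 mm above the seat.
- spring_space (a point): Fixed point on the seat under the lip (x = +56 mm). Hidden near here is a steel bar, 8 mm high, on springs. Its free face lies anywhere within 8 mm of this point along x, and is not reported: feel for it. Pushed towards +x by the insert it gives at about 5 N, stiffens by 1.5 N per mm and is rigid after 5.5 mm. More than 25 N between insert and housing or its bars does harm.
- catch_space (a point): Fixed point on the seat at the open end (x = -73 mm). The dark catch bar across it is 8 mm high, its nose overhangs the seat 3 mm towards the lip, 5 mm above the seat. It is one stiff slider with the sprung bar: its face under the nose is always 129 mm from the bar's free face. So the insert must press that bar in 4 to 5.5 mm to pass the nose; the spring then slides it back under it.
- lip_edge (a point): Middle of the lower edge of the retaining lip, where the tongue goes in (43 mm along x from the housing's origin, 10 mm above the seat, 32 mm above the underside). The lip is a 4 mm thick plate reaching 45 mm to the far end over the whole width. Axes as the housing.
- insert: Dark plastic slotted filter insert, 130 mm long (its x) x 84 mm wide x 6 mm thick, about 0.18 kg, lying flat on the mat. Origin: centre of its underside, which is one plane; x points to the tongue. The tongue is the last 30 mm at +x, 3 mm thick, 76 mm wide; the last 6 mm at -x are a ledge 3 mm thick. A straight grip rib stands on it.
- tongue_edge (a point): Middle of the lower front edge of the insert's tongue (x = +65 mm in the insert, on its underside). Axes as the insert.
- grip_rib (a point): Centre of the insert's grip rib (x = -12 mm, 19 mm above the underside). The rib is 14 mm along x, 44 mm along y, and reaches from 6 to 32 mm above the underside. Axes as the insert.
- spool: Bystander: spool of solder with red flanges, 60 mm across, 66 mm high, standing; origin at the centre of its underside.
- tin: Bystander: low round tin with screws, 74 mm across, 15 mm high; origin at the centre of its underside.
- red_driver: Bystander: small red screwdriver, 134 mm long, 18 mm thick, lying; origin at the middle of its underside.
- tape: Bystander: black roll of tape, 62 mm across, 19 mm high, lying flat; origin at the centre of its underside.

How it is judged:
By the outcome, as a careful person would: the job done as asked, in the order asked, and still so for the second after the job is handed in, with the robot touching nothing.
It also fails if it takes over 64 s, if anything falls off the work surface, if the arm or the gripper's body presses on something with over 40 N, if the wrist force passes 120 N, or if a joint passes its speed limit or range.

## Robot

A 7-joint arm with a two-finger parallel gripper is mounted at the origin on a cart in front of the work surface, level with it; the furniture and walls round the work are solid. World frame = base frame: x ahead of the robot, y to its left, z up, the work surface at z = 0. Lengths are in m, angles in rad, forces in N, time in s.
With the tool pointing down it reaches from about 0.35 to 0.9 m from the base axis. Payload 19.9 kg.
Tool frame: the origin (TCP) lies between the finger pads; the fingertips stand 11 mm ahead of it and the grasp point (between the pads) lies 8 mm behind it; z points along the fingers, y is the line along which they close (so a half turn about z gives the same grasp; the last joint's range is limited). The gripper opens to 94 mm and grips with 3 to 60 N. Pads are 16 mm wide; open, the fingers measure 119 mm over their backs; the gripper's body (75 mm by 177 mm) begins 78 mm behind the grasp point.
Start: joints at [1.194, 0.417, -0.01, 1.614, 0.005, 1.111, -0.053], TCP at [0.205, -0.59, 0.216] pointing down, gripper open.
Joint ranges: [-2.81, 2.81], [-0.39, 2.02], [-1.27, 1.25], [0.06, 2.57], [-1.19, 4.33], [0.19, 2], [-2.82, 2.82]. Speed limits (rad/s): [1.89, 1.89, 2.39, 2.39, 3.01, 3.01, 3.01].

## Interface

Orientations are given as a 3x3 rotation matrix whose columns are the frame's x, y, z axes.
In Python, from plant import * gives the robot as it stands.
- The arm moves only by the tool jog_arm, never from a script. Its argument "series" is a list of rows, each an object of numbers: "hand": the finger opening in cm, from 0 to 9.4; "x", "y", "z": the shift along the tool's x, y, z in cm; "wx", "wy", "wz": the turn, a rotation vector about the tool's x, y, z in degrees. In form: [{"hand": .., "x": .., "y": .., "z": .., "wx": .., "wy": .., "wz": ..}, ...]. A call has 1 to 20 rows; each row is the pose to reach, as a shift and turn from the pose commanded when the call began, along the tool's axes at that moment; what a row does not reach only later rows make up. A row lasts 1/8 s, in which the tool goes at most 62.5 mm and 10.7 degrees, less where a joint would pass 70% of its speed; a pose out of reach is approached as far as the arm can. A call with a gripper value outside its range is refused whole. The fingers move at their own pace and stop on an object; "squeeze" is the grip in N (left out, the last holds). Time passes only in rows, so rows that repeat a pose let the fingers close. It gives the time, the measured TCP pose, the force, the opening and the grip force at its end, in the units of the state.
- read_state(): the state, without advancing time (a new reading comes with each control period).
- grab_frame(name): name is "side" or "top" or "wrist"; returns the picture (420x560x3 uint8, blue, green, red); there is no depth.
- camera_params(name): a dict with "fx", "fy", "cx", "cy" (pixels), "eye" and "attitude" of the camera in the world; the wrist camera has in their place "T_tool_cam" (4x4, takes a point from camera to tool coordinates, whose origin is the TCP and whose axes are the flange's). Camera axes: x right, y up, looking along -z (the intrinsics and any distortion apply to the point x, -y, -z); pixel columns grow to the right and rows downward; lengths in m; the calibration is good to about 2 mm. A picture is of the moment at which its call begins: read the wrist's pose just before it. camera_params takes no time and is no camera call.
- sign_off(): hands the job in; it is judged then, once.
Trained networks look in the newest picture that a camera, given by its name, has taken for a name from the list of things; names that differ only in an ending like _2 or _b are one class to them, and where a whole thing is asked for, a point or a joint stands for the part that bears it (a point fixed in the world has none). Each returns a list of dicts, best first, with "p" (0 to 1); they miss things now and then, are a little off and sometimes report something else, mostly with a low value. They report only what shows in the picture. A call takes as long as a camera call.
- regions_of(label, camera): "region" (420x560 bool, what is visible of it) and "uv" ([column, row] in pixels, amid what is visible of it).
- mark_of(label, camera): "uv" ([column, row] in pixels: a listed point, or the origin of a listed thing).
The state is a dict: "t": time; "joint_positions": joint angles; "joint_vel": joint speeds; "joint_torque": joint torques, N m; "position": TCP position; "eef_rot": TCP orientation; "force": force on the tool from outside, world axes, zero at the start; "wrist_torque": the same for the moment, N m; "grip_width": finger opening in m; "grasp_force": force on a finger pad.
Only numpy, scipy, OpenCV 4.12 (cv2) and the standard library are available. Lean on these libraries where they do the work, as an engineer would, in place of code of your own. Each camera call takes 0.05 s, during which the arm holds its last target. There are 200 camera calls.

## Working session

There is one attempt and no reset: what is moved stays moved. The work goes in short steps, Python scripts to look and compute and a tool call to move; the robot and the scene stay as the last step left them, time stands still between calls to the robot, and variables do not carry over. Pictures are saved under pics/ and viewed, at most 10 in all, crops included, and the job is handed in when it is done.

Besides the shell and the picture viewer there is one more tool, called after "Request:" by a JSON object that holds its "op" and its "data", one argument or row to a line. jog_arm: Moves the arm, as the interface text tells. Its arguments: {"type":"object","properties":{"series":{"type":"array","items":{"type":"object","properties":{"hand":{"type":"number"},"x":{"type":"number"},"y":{"type":"number"},"z":{"type":"number"},"wx":{"type":"number"},"wy":{"type":"number"},"wz":{"type":"number"}}}},"squeeze":{"type":"number"}},"required":["series"]}

```bash
mkdir -p pics; ls; cat > h.py <<'E'
from plant import *
import numpy as np, cv2
def cam(name, st=None):
    c=camera_params(name)
    if name=="wrist":
        st=st or read_state(); T=np.eye(4); T[:3,:3]=st["eef_rot"]; T[:3,3]=st["position"]
        T=T@np.array(c["T_tool_cam"]); R,e=T[:3,:3],T[:3,3]
    else: R,e=np.array(c["attitude"]),np.array(c["eye"])
    return c,R,e
def ray(name,uv,C=None):
    c,R,e=C or cam(name)
    d=R@np.array([(uv[0]-c["cx"])/c["fx"],-(uv[1]-c["cy"])/c["fy"],-1.]); return e,d/np.linalg.norm(d)
def onz(name,uv,z,C=None):
    e,d=ray(name,uv,C); return e+d*(z-e[2])/d[2]
def tri(rays):
    A=sum(np.eye(3)-np.outer(d,d) for e,d in rays); b=sum((np.eye(3)-np.outer(d,d))@e for e,d in rays)
    p=np.linalg.solve(A,b); return p,[float(np.linalg.norm((np.eye(3)-np.outer(d,d))@(p-e))) for e,d in rays]
def proj(name,p,C=None):
    c,R,e=C or cam(name); q=R.T@(np.array(p)-e); return np.array([c["cx"]+c["fx"]*q[0]/-q[2], c["cy"]-c["fy"]*q[1]/-q[2]])
E
python3 - <<'E'
from h import *
np.set_printoptions(precision=4,suppress=True)
for n in ["side","top","wrist"]:
    c=camera_params(n); print(n,{k:(np.round(v,4).tolist() if not isinstance(v,str) else v) for k,v in c.items()})
s=read_state(); print(s)
for n in ["side","top"]:
    im=grab_frame(n); cv2.imwrite(f"pics/{n}0.png",im)
    for l in ["housing","spring_space","catch_space","lip_edge","insert","tongue_edge","grip_rib","spool","tin","red_driver","tape"]:
        m=mark_of(l,n); print(n,l,[(np.round(q["uv"],1).tolist(),round(q["p"],2)) for q in m[:2]])
E
```

```text
pics
side {'fx': 395.3799, 'fy': 395.3799, 'cx': 285.7255, 'cy': 210.4436, 'eye': [0.0446, 0.077, 0.9136], 'attitude': [[-0.1394, 0.8578, -0.4947], [-0.9902, -0.1253, 0.0616], [-0.0091, 0.4985, 0.8669]]}
top {'fx': 474.0611, 'fy': 474.0611, 'cx': 278.4321, 'cy': 222.2447, 'eye': [0.285, 0.0001, 1.4061], 'attitude': [[0.015, 0.9823, -0.1867], [-0.9999, 0.0155, 0.0012], [0.0041, 0.1867, 0.9824]]}
wrist {'fx': 294.1473, 'fy': 294.1473, 'cx': 276.7058, 'cy': 208.1725, 'T_tool_cam': [[0.0002, 0.9639, 0.2661, 0.0775], [1.0, -0.0004, 0.0008, -0.0], [0.0008, 0.2661, -0.9639, -0.168], [0.0, 0.0, 0.0, 1.0]]}
{'t': 0.0, 'joint_positions': array([ 1.1945,  0.418 , -0.0103,  1.6142,  0.0048,  1.1107, -0.053 ]), 'joint_vel': array([-0.0017, -0.    ,  0.0002, -0.0002,  0.0004,  0.0005,  0.    ]), 'joint_torque': array([ -0.0004, -85.126 ,   0.6397, -42.5973,  -0.0486,   0.0188,
         0.0002]), 'position': array([ 0.2052, -0.59  ,  0.2158]), 'eef_rot': array([[ 0.9445,  0.3286, -0.0005],
       [ 0.3286, -0.9445,  0.0011],
       [-0.0001, -0.0012, -1.    ]]), 'force': array([ 0.0944, -0.4229, -0
[... 422 characters left out ...]
0.6)]
side grip_rib [([343.1, 222.4], 0.93)]
side spool [([437.1, 239.6], 0.95)]
side tin [([293.7, 242.0], 0.68)]
side red_driver [([284.3, 175.4], 0.69), ([437.9, 240.7], 0.4)]
side tape [([142.8, 268.0], 0.63)]
top housing [([212.6, 255.8], 0.59)]
top spring_space [([219.2, 234.9], 0.76)]
top catch_space [([215.4, 280.5], 0.74), ([149.7, 252.9], 0.74)]
top lip_edge [([212.9, 237.0], 0.72)]
top insert [([323.7, 237.6], 0.83)]
top tongue_edge [([334.0, 216.6], 0.64)]
top grip_rib [([325.8, 241.8], 0.92)]
top spool [([398.5, 269.3], 0.91)]
top tin [([273.7, 245.7], 0.87), ([332.4, 215.6], 0.46)]
top red_driver [([283.5, 180.6], 0.45)]
top tape [([147.9, 250.9], 0.77), ([219.5, 279.7], 0.57)]
```

```bash
python3 - <<'E'
from h import *
a=cv2.imread("pics/top0.png")[130:330,100:500]; cv2.imwrite("pics/top0c.png",cv2.resize(a,None,fx=2,fy=2,interpolation=cv2.INTER_CUBIC))
a=cv2.imread("pics/side0.png")[130:330,100:500]; cv2.imwrite("pics/side0c.png",cv2.resize(a,None,fx=2,fy=2,interpolation=cv2.INTER_CUBIC))
np.set_printoptions(precision=4,suppress=True)
print("housing rib etc")
P={"catch":[(225.1,282.2),(215.4,280.5)],"lip":[(217.6,234.7),(212.9,237.0)],"spring":[(219,234.9),(219.2,234.9)],"house":[(225.5,257.6),(212.6,255.8)],"rib":[(343.1,222.4),(325.8,241.8)],"insert":[(344.9,222.1),(323.7,237.6)],"tongue":[(345.4,200.2),(334,216.6)],"spool":[(437.1,239.6),(398.5,269.3)],"tin":[(293.7,242),(273.7,245.7)],"driver":[(284.3,175.4),(283.5,180.6)],"tape":[(142.8,268),(147.9,250.9)]}
for k,(s,t) in P.items():
    p,r=tri([ray("side",s),ray("top",t)]); print(k,p,np.round(r,4))
E
```

```text
housing rib etc
catch [0.3716 0.1776 0.0459] [0.0019 0.0019]
lip [0.4973 0.1893 0.0432] [0.001 0.001]
spring [0.5075 0.1814 0.0209] [0.0083 0.0083]
house [0.4444 0.1837 0.0216] [0.0062 0.0062]
rib [ 0.494  -0.134   0.0237] [0.0084 0.0084]
insert [ 0.5076 -0.137   0.0015] [0.0011 0.0011]
tongue [ 0.5768 -0.1624 -0.0088] [0.0087 0.0087]
spool [ 0.416  -0.3521  0.0183] [0.0036 0.0036]
tin [ 0.4824  0.0074 -0.0214] [0.0044 0.0044]
driver [ 0.6883 -0.0082 -0.0155] [0.0073 0.0073]
tape [ 0.4609  0.3894 -0.0138] [0.0006 0.0006]
```

View pics/top0c.png

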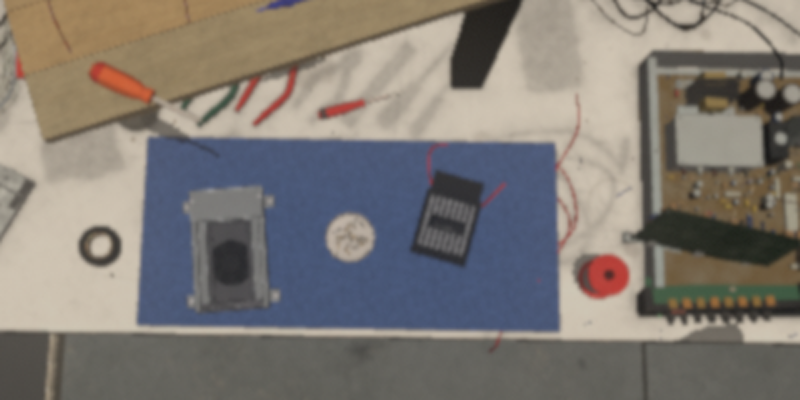

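View pics/side0c.png

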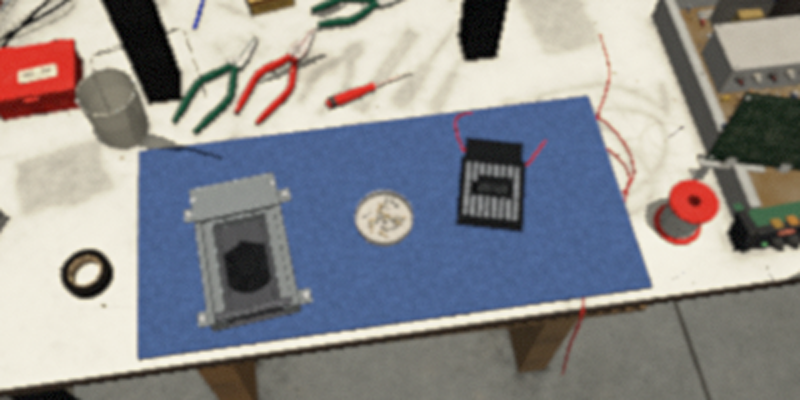

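The top view shows the housing at about px (216,255), with its lip facing away. The insert is at (323,240), tongue away and turned about -16°. The tin lies between them at (275,249), the spool at (403,268) and the tape at (150,252). The side view agrees. The distant views are too coarse, so next I'll look with the wrist camera.

Request:
{"op": "jog_arm", "data": {
  "series": [
    {"x": 44,"y": -36.6,"z": 1.6,"wz": -55,"hand": 5},
    {"x": 44,"y": -36.6,"z": 1.6,"wz": -55,"hand": 5},
    {"x": 44,"y": -36.6,"z": 1.6,"wz": -55,"hand": 5},
    {"x": 44,"y": -36.6,"z": 1.6,"wz": -55,"hand": 5},
    {"x": 44,"y": -36.6,"z": 1.6,"wz": -55,"hand": 5},
    {"x": 44,"y": -36.6,"z": 1.6,"wz": -55,"hand": 5},
    {"x": 44,"y": -36.6,"z": 1.6,"wz": -55,"hand": 5},
    {"x": 44,"y": -36.6,"z": 1.6,"wz": -55,"hand": 5},
    {"x": 44,"y": -36.6,"z": 1.6,"wz": -55,"hand": 5},
    {"x": 44,"y": -36.6,"z": 1.6,"wz": -55,"hand": 5},
    {"x": 44,"y": -36.6,"z": 1.6,"wz": -55,"hand": 5},
    {"x": 44,"y": -36.6,"z": 1.6,"wz": -55,"hand": 5},
    {"x": 44,"y": -36.6,"z": 1.6,"wz": -55,"hand": 5}
  ]
}}

```text
schema error: expected keys hand, x, y, z, wx, wy, wz
```

Request:
{"op": "jog_arm", "data": {
  "series": [
    {"hand": 5,"x": 44,"y": -36.6,"z": 1.6,"wx": 0,"wy": 0,"wz": -55},
    {"hand": 5,"x": 44,"y": -36.6,"z": 1.6,"wx": 0,"wy": 0,"wz": -55},
    {"hand": 5,"x": 44,"y": -36.6,"z": 1.6,"wx": 0,"wy": 0,"wz": -55},
    {"hand": 5,"x": 44,"y": -36.6,"z": 1.6,"wx": 0,"wy": 0,"wz": -55},
    {"hand": 5,"x": 44,"y": -36.6,"z": 1.6,"wx": 0,"wy": 0,"wz": -55},
    {"hand": 5,"x": 44,"y": -36.6,"z": 1.6,"wx": 0,"wy": 0,"wz": -55},
    {"hand": 5,"x": 44,"y": -36.6,"z": 1.6,"wx": 0,"wy": 0,"wz": -55},
    {"hand": 5,"x": 44,"y": -36.6,"z": 1.6,"wx": 0,"wy": 0,"wz": -55},
    {"hand": 5,"x": 44,"y": -36.6,"z": 1.6,"wx": 0,"wy": 0,"wz": -55},
    {"hand": 5,"x": 44,"y": -36.6,"z": 1.6,"wx": 0,"wy": 0,"wz": -55},
    {"hand": 5,"x": 44,"y": -36.6,"z": 1.6,"wx": 0,"wy": 0,"wz": -55},
    {"hand": 5,"x": 44,"y": -36.6,"z": 1.6,"wx": 0,"wy": 0,"wz": -55}
  ]
}}

```text
t: 2.7
position: [0.5001, -0.1016, 0.2004]
eef_rot: [[0.275, 0.962, -0.0], [0.962, -0.275, -0.0], [-0.001, -0.0, -1.0]]
force: [-0.8, 0.1, -0.0]
grip_width: 0.05
grasp_force: 0.0
```

```bash
cat >> h.py <<'E'
import json
def look(tag, labels):
    st=read_state(); im=grab_frame("wrist"); cv2.imwrite(f"pics/{tag}.png",im)
    out={"pos":np.array(st["position"]).tolist(),"rot":np.array(st["eef_rot"]).tolist(),"m":{}}
    for l in labels:
        m=mark_of(l,"wrist"); out["m"][l]=[(np.round(q["uv"],1).tolist(),round(q["p"],2)) for q in m[:3]]
        print(tag,l,out["m"][l])
    json.dump(out,open(f"{tag}.json","w"))
def st_of(tag):
    o=json.load(open(f"{tag}.json")); return dict(position=np.array(o["pos"]),eef_rot=np.array(o["rot"]))
E
python3 - <<'E'
from h import *
look("w1",["insert","tongue_edge","grip_rib","housing"])
E
```

```text
w1 insert [([289.1, 220.5], 0.88)]
w1 tongue_edge [([337.4, 218.2], 0.73)]
w1 grip_rib [([278.9, 219.9], 0.76)]
w1 housing []
```

View pics/w1.png

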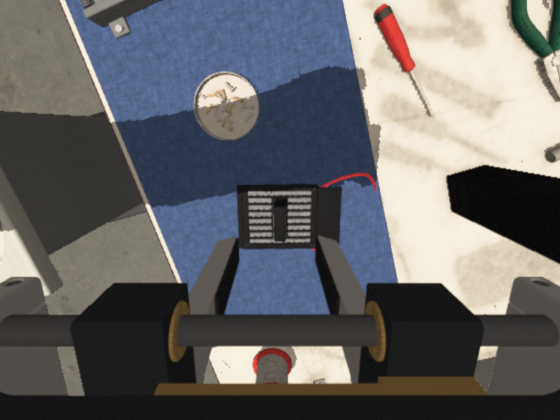

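Request:
{"op": "jog_arm", "data": {
  "series": [
    {"hand": 5,"x": 10,"y": 0,"z": 0,"wx": 0,"wy": 0,"wz": 0},
    {"hand": 5,"x": 10,"y": 0,"z": 0,"wx": 0,"wy": 0,"wz": 0},
    {"hand": 5,"x": 10,"y": 0,"z": 0,"wx": 0,"wy": 0,"wz": 0},
    {"hand": 5,"x": 10,"y": 0,"z": 0,"wx": 0,"wy": 0,"wz": 0}
  ]
}}

```text
t: 3.45
position: [0.5277, -0.0047, 0.2003]
eef_rot: [[0.273, 0.962, -0.0], [0.962, -0.273, -0.0], [-0.0, -0.0, -1.0]]
force: [0.3, 0.6, -0.3]
grip_width: 0.0501
grasp_force: 0.0
```

The wrist view shows the insert at about (290,217), tongue to the right ending at u≈340, rib at (280,219), nearly aligned with the tool axes. Next is a second view.

```bash
python3 - <<'E'
from h import *
np.set_printoptions(precision=4,suppress=True)
look("w2",["insert","tongue_edge","grip_rib","housing","lip_edge","catch_space"])
a,b=json.load(open("w1.json")),json.load(open("w2.json"))
Ca,Cb=cam("wrist",st_of("w1")),cam("wrist",st_of("w2"))
for l in ["insert","tongue_edge","grip_rib"]:
    if a["m"][l] and b["m"][l]:
        p,r=tri([ray("wrist",a["m"][l][0][0],Ca),ray("wrist",b["m"][l][0][0],Cb)]); print(l,p,np.round(r,4))
for t,C in (("w1",Ca),("w2",Cb)):
    im=cv2.imread(f"pics/{t}.png"); hsv=cv2.cvtColor(im,cv2.COLOR_BGR2HSV)
    R=regions_of("insert","wrist") if t=="w2" else None
    if R:
        m=R[0]["region"].astype(np.uint8); c=max(cv2.findContours(m,0,2)[0],key=cv2.contourArea); box=cv2.boxPoints(cv2.minAreaRect(c)); print(box)
        P=np.array([onz("wrist",q,0.014,C) for q in box]); print(P)
im=cv2.imread("pics/w2.png"); u,v=map(int,b["m"]["insert"][0][0]); 
cr=lambda im,u,v:cv2.resize(im[max(v-60,0):v+60,u-80:u+80],(400,300),interpolation=cv2.INTER_CUBIC)
cv2.imwrite("pics/c12.png",np.hstack([cr(cv2.imread("pics/w1.png"),290,217),cr(im,u,v)])); print(u,v)
E
```

```text
w2 insert [([286.4, 289.9], 0.73), ([189.2, 20.8], 0.64)]
w2 tongue_edge [([333.4, 286.5], 0.92), ([164.2, 51.1], 0.54)]
w2 grip_rib [([282.1, 295.4], 0.75)]
w2 housing [([164.1, 48.9], 0.56)]
w2 lip_edge [([193.1, 23.3], 0.61)]
w2 catch_space [([92.3, 67.2], 0.66), ([204.3, 23.8], 0.17)]
insert [ 0.5035 -0.1429  0.006 ] [0.0012 0.0012]
tongue_edge [ 0.5664 -0.1605 -0.0028] [0. 0.]
grip_rib [ 0.4969 -0.1297  0.0374] [0.0022 0.0022]
[[237.7743 259.042 ]
 [326.0259 257.3769]
 [327.0886 313.6964]
 [238.837  315.3615]]
[[ 0.454  -0.0767  0.014 ]
 [ 0.5659 -0.1059  0.014 ]
 [ 0.5478 -0.1889  0.014 ]
 [ 0.4293 -0.1582  0.014 ]]
286 289
```

View pics/c12.png

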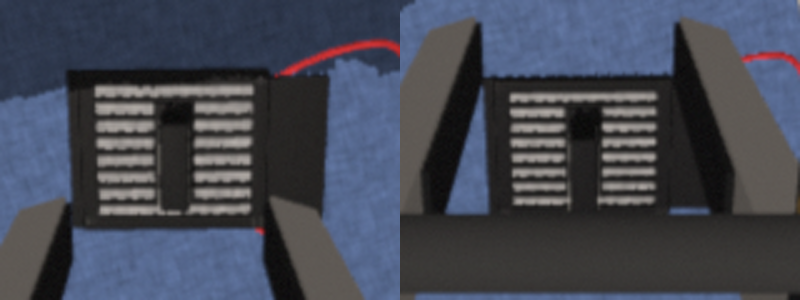

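The crops show the rib upright in line with the image rows, so the insert is within about 0.5° of the tool axes. I can read its corners from w1 and fix the position from them.

```bash
python3 - <<'E'
from h import *
np.set_printoptions(precision=4,suppress=True)
st=st_of("w1"); C=cam("wrist",st); f=lambda x,y:(210+x/2.5,157+y/2.5)
P=[onz("wrist",f(*q),0.013,C) for q in [(68,72),(75,227),(328,77),(322,215)]]
print(np.array(P)); print("len",np.linalg.norm((P[2]+P[3]-P[0]-P[1])/2),"w",np.linalg.norm(P[0]-P[1]),np.linalg.norm(P[2]-P[3]))
cen=sum(P)/4; d=(P[2]+P[3]-P[0]-P[1]); yaw=np.arctan2(d[1],d[0]); e=P[0]+P[2]-P[1]-P[3]; yaw2=np.arctan2(-e[0],e[1]); print("centre",cen,"yaw",np.degrees([yaw,yaw2]))
# rib top: z=.042
Q=[onz("wrist",f(*q),0.042,C) for q in [(162,103),(190,103),(162,212),(189,212)]]; print(np.array(Q), sum(Q)/4)
for z in (.013,.042): print(z, st["eef_rot"].T@(( cen if z<.02 else sum(Q)/4)-st["position"])*100)
# same corners in view 2: rear-left and rib
st2=st_of("w2"); C2=cam("wrist",st2); g=lambda x,y:(206+x/2.5,229+y/2.5)
for a,b in [((68,72),(485,77)),((162,103),(572,103)),((190,103),(601,103))]:
    p,r=tri([ray("wrist",f(*a),C),ray("wrist",g(b[0]-400,b[1]),C2)]); print("tri",p,np.round(r,4))
E
```

```text
[[ 0.4554 -0.0805  0.013 ]
 [ 0.4336 -0.1595  0.013 ]
 [ 0.5776 -0.1179  0.013 ]
 [ 0.5588 -0.1881  0.013 ]]
len 0.12798890567002183 w 0.08198926726167571 0.07274546521248029
centre [ 0.5064 -0.1365  0.013 ] yaw [-14.9512 -15.2416]
[[ 0.4977 -0.1016  0.042 ]
 [ 0.5099 -0.1051  0.042 ]
 [ 0.483  -0.1527  0.042 ]
 [ 0.4953 -0.1562  0.042 ]] [ 0.4965 -0.1289  0.042 ]
0.013 [-3.1756  1.5691 18.7408]
0.042 [-2.7172  0.4075 15.8409]
tri [ 0.4544 -0.0814  0.0068] [0.0002 0.0002]
tri [ 0.4949 -0.1101  0.0044] [0. 0.]
tri [ 0.5093 -0.1143  0.0043] [0.0008 0.0008]
```

Request:
{"op": "jog_arm", "data": {
  "series": [
    {"hand": 5,"x": -6,"y": 0.35,"z": 0,"wx": 0,"wy": 0,"wz": -0.8},
    {"hand": 5,"x": -12,"y": 0.35,"z": 0,"wx": 0,"wy": 0,"wz": -0.8},
    {"hand": 5,"x": -13.3,"y": 0.35,"z": 5,"wx": 0,"wy": 0,"wz": -0.8},
    {"hand": 5,"x": -13.3,"y": 0.35,"z": 9,"wx": 0,"wy": 0,"wz": -0.8},
    {"hand": 5,"x": -13.3,"y": 0.35,"z": 12,"wx": 0,"wy": 0,"wz": -0.8},
    {"hand": 5,"x": -13.3,"y": 0.35,"z": 14.5,"wx": 0,"wy": 0,"wz": -0.8},
    {"hand": 5,"x": -13.3,"y": 0.35,"z": 15.5,"wx": 0,"wy": 0,"wz": -0.8},
    {"hand": 5,"x": -13.3,"y": 0.35,"z": 15.5,"wx": 0,"wy": 0,"wz": -0.8}
  ]
}}

```text
t: 4.85
position: [0.495, -0.1327, 0.0454]
eef_rot: [[0.259, 0.966, -0.001], [0.966, -0.259, 0.0], [0.0, -0.001, -1.0]]
force: [-1.0, 0.0, -0.0]
grip_width: 0.0498
grasp_force: 0.0
```

```bash
python3 - <<'E'
from h import *
look("w3",["grip_rib"])
E
```

```text
w3 grip_rib []
```

View pics/w3.png

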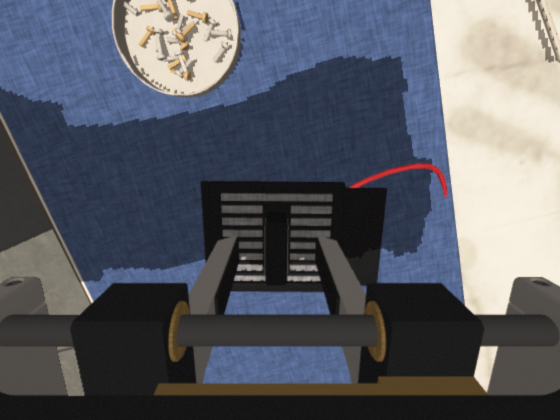

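The rib (column ~277) sits midway between the fingers (237/318), and the alignment is good. I'll descend and feel for the plate.

Request:
{"op": "jog_arm", "data": {
  "series": [
    {"hand": 5,"x": 0,"y": 0,"z": 0.8,"wx": 0,"wy": 0,"wz": 0},
    {"hand": 5,"x": 0,"y": 0,"z": 1.4,"wx": 0,"wy": 0,"wz": 0},
    {"hand": 5,"x": 0,"y": 0,"z": 1.6,"wx": 0,"wy": 0,"wz": 0},
    {"hand": 5,"x": 0,"y": 0,"z": 1.7,"wx": 0,"wy": 0,"wz": 0}
  ]
}}

```text
t: 5.45
position: [0.495, -0.1327, 0.0283]
eef_rot: [[0.259, 0.966, -0.0], [0.966, -0.259, 0.0], [0.0, -0.0, -1.0]]
force: [0.1, -0.2, -0.3]
grip_width: 0.0499
grasp_force: 0.0
```

Request:
{"op": "jog_arm", "data": {
  "series": [
    {"hand": 5,"x": 0,"y": 0,"z": 0.1,"wx": 0,"wy": 0,"wz": 0},
    {"hand": 5,"x": 0,"y": 0,"z": 0.1,"wx": 0,"wy": 0,"wz": 0}
  ]
}}

```text
t: 5.7
position: [0.495, -0.1327, 0.0274]
eef_rot: [[0.259, 0.966, -0.0], [0.966, -0.259, 0.0], [0.0, -0.0, -1.0]]
force: [0.1, -0.0, -0.4]
grip_width: 0.0498
grasp_force: 0.0
```

Request:
{"op": "jog_arm", "data": {
  "series": [
    {"hand": 5,"x": 0,"y": 0,"z": 0.1,"wx": 0,"wy": 0,"wz": 0},
    {"hand": 5,"x": 0,"y": 0,"z": 0.1,"wx": 0,"wy": 0,"wz": 0}
  ]
}}

```text
t: 5.95
position: [0.4952, -0.1328, 0.0272]
eef_rot: [[0.259, 0.966, 0.0], [0.966, -0.259, -0.0], [-0.0, 0.0, -1.0]]
force: [-5.5, 1.6, 19.4]
grip_width: 0.05
grasp_force: 9.3
```

Contact at TCP z = 27.2 mm puts the plate top at 16 mm and the underside at 10 mm, as expected. The arm is stiff, about 20 N/mm. I'll back off 2.5 mm and grip.

Request:
{"op": "jog_arm", "data": {
  "series": [
    {"hand": 5,"x": 0,"y": 0,"z": -0.25,"wx": 0,"wy": 0,"wz": 0},
    {"hand": 1.0,"x": 0,"y": 0,"z": -0.25,"wx": 0,"wy": 0,"wz": 0},
    {"hand": 1.0,"x": 0,"y": 0,"z": -0.25,"wx": 0,"wy": 0,"wz": 0},
    {"hand": 1.0,"x": 0,"y": 0,"z": -0.25,"wx": 0,"wy": 0,"wz": 0},
    {"hand": 1.0,"x": 0,"y": 0,"z": -0.25,"wx": 0,"wy": 0,"wz": 0},
    {"hand": 1.0,"x": 0,"y": 0,"z": -0.25,"wx": 0,"wy": 0,"wz": 0}
  ],
  "squeeze": 45
}}

```text
t: 6.7
position: [0.4949, -0.1327, 0.0288]
eef_rot: [[0.259, 0.966, -0.0], [0.966, -0.259, 0.0], [0.0, -0.0, -1.0]]
force: [0.3, -0.2, -1.6]
grip_width: 0.0136
grasp_force: 45.0
```

Request:
{"op": "jog_arm", "data": {
  "series": [
    {"hand": 1.0,"x": 0,"y": 0,"z": -1.5,"wx": 0,"wy": 0,"wz": 0},
    {"hand": 1.0,"x": 0,"y": 0,"z": -5,"wx": 0,"wy": 0,"wz": 0},
    {"hand": 1.0,"x": 0,"y": 0,"z": -10,"wx": 0,"wy": 0,"wz": 0},
    {"hand": 1.0,"x": 3,"y": -2,"z": -14,"wx": 0,"wy": 0,"wz": -5},
    {"hand": 1.0,"x": 8,"y": -5,"z": -17,"wx": 0,"wy": 0,"wz": -10},
    {"hand": 1.0,"x": 13,"y": -8,"z": -17,"wx": 0,"wy": 0,"wz": -15},
    {"hand": 1.0,"x": 17,"y": -10.3,"z": -17,"wx": 0,"wy": 0,"wz": -20},
    {"hand": 1.0,"x": 17,"y": -10.3,"z": -17,"wx": 0,"wy": 0,"wz": -20},
    {"hand": 1.0,"x": 17,"y": -10.3,"z": -17,"wx": 0,"wy": 0,"wz": -20}
  ]
}}

```text
t: 7.82
position: [0.4397, 0.0577, 0.1995]
eef_rot: [[-0.086, 0.996, 0.0], [0.996, 0.086, -0.0], [-0.0, 0.0, -1.0]]
force: [-0.3, -0.5, -1.3]
grip_width: 0.0135
grasp_force: 45.0
```

```bash
python3 - <<'E'
from h import *
look("w4",["housing","lip_edge","catch_space","spring_space","insert"])
E
```

```text
w4 housing [([294.6, 82.7], 0.8)]
w4 lip_edge [([340.3, 79.6], 0.78)]
w4 catch_space [([229.5, 79.3], 0.72)]
w4 spring_space [([351.8, 82.5], 0.73)]
w4 insert [([294.5, 248.8], 0.83)]
```

View pics/w4.png

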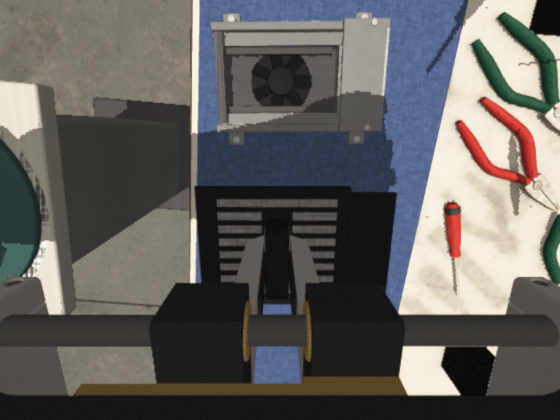

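The view shows the housing well: outline (215,22) to (390,133), lip plate on the right from u≈345 to 388, catch bar at u≈220. The held insert is below it. I'll take a second view shifted towards the housing.

Request:
{"op": "jog_arm", "data": {
  "series": [
    {"hand": 1.0,"x": 4,"y": 0,"z": 0,"wx": 0,"wy": 0,"wz": -1.2},
    {"hand": 1.0,"x": 4,"y": 0,"z": 0,"wx": 0,"wy": 0,"wz": -1.2},
    {"hand": 1.0,"x": 4,"y": 0,"z": 0,"wx": 0,"wy": 0,"wz": -1.2}
  ]
}}

```text
t: 8.5
position: [0.4362, 0.0975, 0.1989]
eef_rot: [[-0.107, 0.994, -0.0], [0.994, 0.107, -0.0], [0.0, -0.0, -1.0]]
force: [0.3, 0.3, -1.1]
grip_width: 0.0135
grasp_force: 45.0
```

```bash
python3 - <<'E'
from h import *
np.set_printoptions(precision=4,suppress=True)
L=["housing","lip_edge","catch_space","spring_space"]
look("w5",L)
a,b=json.load(open("w4.json")),json.load(open("w5.json"))
Ca,Cb=cam("wrist",st_of("w4")),cam("wrist",st_of("w5"))
for l in L:
    if a["m"][l] and b["m"][l]:
        p,r=tri([ray("wrist",a["m"][l][0][0],Ca),ray("wrist",b["m"][l][0][0],Cb)]); print(l,p,np.round(r,4))
print(b["pos"],b["rot"])
im=cv2.imread("pics/w5.png"); cv2.imwrite("pics/w5c.png",cv2.resize(im[40:190,200:400],None,fx=4,fy=4,interpolation=cv2.INTER_CUBIC))
E
```

```text
w5 housing [([300.7, 121.2], 0.81)]
w5 lip_edge [([340.6, 120.7], 0.82)]
w5 catch_space [([230.6, 116.2], 0.64)]
w5 spring_space [([350.4, 120.7], 0.58)]
housing [0.4508 0.1831 0.0279] [0.0027 0.0027]
lip_edge [0.4958 0.1888 0.0334] [0.0003 0.0003]
catch_space [0.3757 0.181  0.0177] [0.0012 0.0012]
spring_space [0.5138 0.1914 0.005 ] [0.0005 0.0005]
[0.4361710476588541, 0.0975407584164169, 0.19885325590336644] [[-0.10732461962140152, 0.9942239633855385, -0.00036966616472183724], [0.9942240321008581, 0.10732461370872298, -3.5852272904141195e-05], [4.029089466816221e-06, -0.000371378816373013, -0.9999999310307682]]
```

View pics/w5c.png

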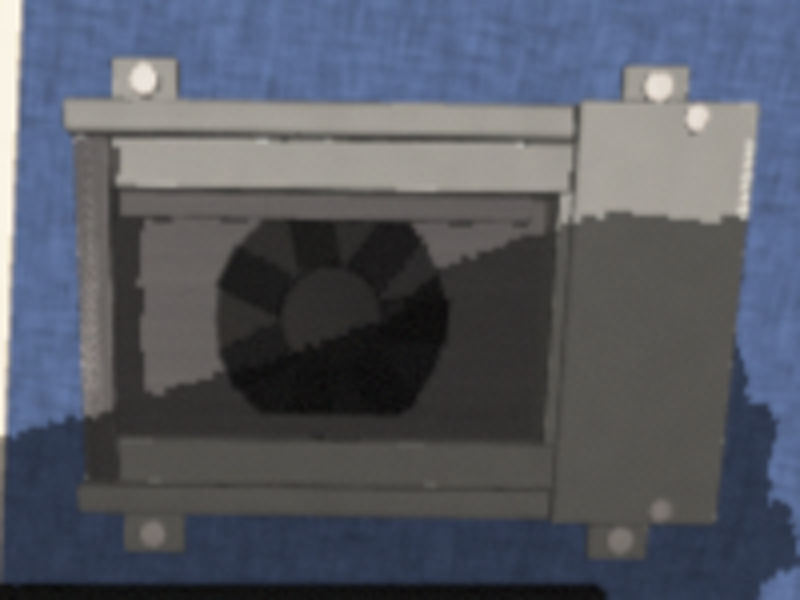

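```bash
python3 - <<'E'
from h import *
from scipy.optimize import least_squares
np.set_printoptions(precision=4,suppress=True)
st=st_of("w5"); C=cam("wrist",st)
O=[((580,103),43,53,36),((757,103),88,53,36),((717,522),88,-53,36),((552,522),43,-53,36),((65,100),-88,53,30),((80,512),-88,-53,30)]
uv=np.array([(200+o[0][0]/4,40+o[0][1]/4) for o in O]); M=np.array([o[1:] for o in O])/1000.
def P(p): 
    c,s=np.cos(p[2]),np.sin(p[2]); return np.c_[p[0]+c*M[:,0]-s*M[:,1],p[1]+s*M[:,0]+c*M[:,1],p[3]+M[:,2]]
for free in (0,1):
    f=lambda p:(np.array([proj("wrist",q,C) for q in P(np.r_[p[:3],p[3] if free else .01])])-uv).ravel()
    r=least_squares(f,[.45,.183,.1,.01]); print(free,r.x,np.degrees(r.x[2]),"\n",r.fun.reshape(-1,2))
    if not free: ps=r.x
c,s=np.cos(ps[2]),np.sin(ps[2]); R=np.array([[c,-s],[s,c]])
for nm,q,z in [("catch rear",(95,300),.040),("nose",(112,300),.040),("opening end dark",(545,320),.032),("wall in top",(340,135),.040),("wall in bot",(340,487),.040)]:
    p=onz("wrist",(200+q[0]/4,40+q[1]/4),z,C); print(nm,R.T@(p[:2]-ps[:2])*1000)
# insert lateral in hand from w3 (before grasp), body-edge rows 181/290 at plate top
s3=st_of("w3"); C3=cam("wrist",s3)
for q in [(275,181),(203,183),(203,287)]: print((s3["eef_rot"].T@(onz("wrist",q,.016,C3)-s3["position"]))*1000)
s4=st_of("w4"); C4=cam("wrist",s4); zt=s4["position"][2]-.0128
for q,z in [((197,186),zt-.003),((350,186),zt),((394,192),zt-.003)]: print((s4["eef_rot"].T@(onz("wrist",q,z,C4)-s4["position"]))*1000)
E
```

```text
0 [0.4516 0.1846 0.0968 0.01  ] 5.5478262741146604 
 [[ 0.2502 -0.8614]
 [ 1.095  -0.3429]
 [ 0.1385  0.8892]
 [ 0.2215  0.4301]
 [-1.1242 -0.3791]
 [-0.6396  0.8499]]
1 [0.452  0.1849 0.0967 0.0066] 5.5421381159715075 
 [[-0.0586 -0.4136]
 [ 0.3009  0.1042]
 [-0.489   0.256 ]
 [-0.0012 -0.2027]
 [-0.0548  0.0494]
 [ 0.2889  0.2364]]
catch rear [-81.022    4.2047]
nose [-76.5134   4.2534]
opening end dark [40.0985  0.6277]
wall in top [-16.8086  45.1988]
wall in bot [-15.1663 -44.3441]
[42.1446 -0.9575 29.434 ]
[ 40.7401 -49.9516  29.463 ]
[-38.4468 -55.1793  29.4555]
[ 41.3323 -50.3882  15.7578]
[41.9557 45.9792 12.8013]
[37.4951 75.0531 15.8167]
```

The housing fits at (0.452, 0.185), yaw 5.54°, and the network's lip point agrees within about 1 mm. The nose edge shows at crop u≈112, or x≈-77, so the sprung bar should be near x≈+49. I'll bring the insert over the housing, tilted 10°.

Request:
{"op": "jog_arm", "data": {
  "series": [
    {"hand": 1.0,"x": 4,"y": -0.6,"z": 0,"wx": 3,"wy": 0,"wz": 0.6},
    {"hand": 1.0,"x": 8,"y": -1.15,"z": 2,"wx": 7,"wy": 0,"wz": 0.6},
    {"hand": 1.0,"x": 8.6,"y": -1.15,"z": 5,"wx": 10,"wy": 0,"wz": 0.6},
    {"hand": 1.0,"x": 8.6,"y": -1.15,"z": 7.5,"wx": 10,"wy": 0,"wz": 0.6},
    {"hand": 1.0,"x": 8.6,"y": -1.15,"z": 7.5,"wx": 10,"wy": 0,"wz": 0.6},
    {"hand": 1.0,"x": 8.6,"y": -1.15,"z": 7.5,"wx": 10,"wy": 0,"wz": 0.6}
  ]
}}

```text
t: 9.5
position: [0.4158, 0.1823, 0.1249]
eef_rot: [[-0.097, 0.98, -0.172], [0.995, 0.095, -0.017], [-0.001, -0.173, -0.985]]
force: [-0.3, 0.0, -1.2]
grip_width: 0.0138
grasp_force: 45.0
```

```bash
python3 - <<'E'
from h import *
s=read_state(); R=s["eef_rot"]; print(s["position"],"yaw",np.degrees(np.arctan2(R[1,1],R[0,1])),"pitch",np.degrees(np.arcsin(-R[2,1])),"roll",np.degrees(np.arcsin(R[2,0])))
look("w6",["lip_edge","tongue_edge"])
# predicted pixel overlays: housing walls/lip with (z bias) and insert edges
im=cv2.imread("pics/w6.png"); cv2.imwrite("pics/w6c.png",cv2.resize(im[80:320,140:460],(800,600),interpolation=cv2.INTER_CUBIC))
E
```

```text
[0.41582876 0.18227425 0.1248793 ] yaw 5.563724033771388 pitch 9.94721263994397 roll -0.041902880383838326
w6 lip_edge [([386.0, 221.0], 0.9)]
w6 tongue_edge [([390.7, 245.8], 0.78)]
```

View pics/w6c.png

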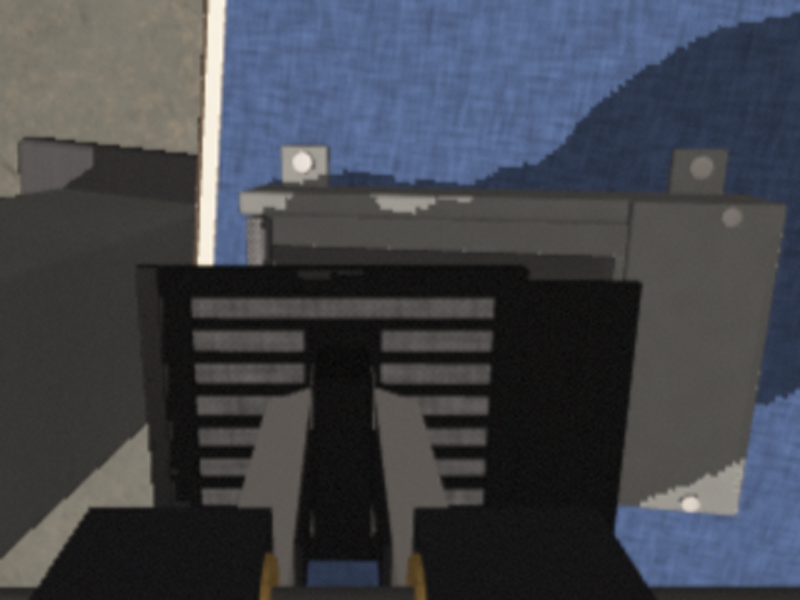

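The insert hovers tilted over the housing. Tongue front corner is at crop (640,283), lip plate corners at (785,205) and (738,515). I'll check the lateral fit numerically in this one picture.

```bash
python3 - <<'E'
from h import *
np.set_printoptions(precision=2,suppress=True)
s=st_of("w6"); c0,R,e=cam("wrist",s); T=s["eef_rot"]; p=s["position"]
h=np.array([.452,.1849]); a=.0967; H=np.array([[np.cos(a),-np.sin(a)],[np.sin(a),np.cos(a)]])
f=lambda q:(140+q[0]/2.5,80+q[1]/2.5)
for b in (0,.0035):
    # bias: camera farther from scene along its axis
    C=(c0,R,e+R[:,2]*b)
    print("bias",b)
    for n,q,z in [("lip far +",(785,205),.046),("lip far -",(738,515),.046),("lip near +",(629,203),.046),("wall rear +",(242,192),.040)]:
        w=onz("wrist",f(q),z,C); print(n,H.T@(w[:2]-h)*1000)
    for n,q,zz in [("tongue +38 (y77)",(640,283),.0158),("body +42 y47",(527,267),.0128),("rear +42 y-53",(138,267),.0158)]:
        o,d=ray("wrist",f(q),C); o2,d2=T.T@(o-p),T.T@d; w=o2+d2*(zz-o2[2])/d2[2]; print(n,"tool",w*1000)
E
```

```text
bias 0
lip far + [86.54 52.87]
lip far - [ 87.31 -52.2 ]
lip near + [41.53 52.58]
wall rear + [-86.53  53.21]
tongue +38 (y77) tool [36.7  76.47 15.8 ]
body +42 y47 tool [41.43 46.57 12.8 ]
rear +42 y-53 tool [ 40.78 -51.58  15.8 ]
bias 0.0035
lip far + [88.4  53.45]
lip far - [ 89.17 -53.04]
lip near + [42.77 53.16]
wall rear + [-87.   53.8]
tongue +38 (y77) tool [36.88 77.87 15.8 ]
body +42 y47 tool [41.69 47.43 12.8 ]
rear +42 y-53 tool [ 41.04 -52.53  15.8 ]
```

Request:
{"op": "jog_arm", "data": {
  "series": [
    {"hand": 1.0,"x": 0,"y": 0.5,"z": 2.84,"wx": 0,"wy": 0,"wz": 0},
    {"hand": 1.0,"x": 0,"y": 0.78,"z": 4.43,"wx": 0,"wy": 0,"wz": 0},
    {"hand": 1.0,"x": 0,"y": 0.95,"z": 5.4,"wx": 0,"wy": 0,"wz": 0},
    {"hand": 1.0,"x": 0,"y": 1.0,"z": 5.7,"wx": 0,"wy": 0,"wz": 0},
    {"hand": 1.0,"x": 0,"y": 1.03,"z": 5.86,"wx": 0,"wy": 0,"wz": 0},
    {"hand": 1.0,"x": 0,"y": 1.03,"z": 5.86,"wx": 0,"wy": 0,"wz": 0}
  ]
}}

```text
t: 10.4
position: [0.4156, 0.1823, 0.0648]
eef_rot: [[-0.097, 0.98, -0.172], [0.995, 0.096, -0.018], [-0.001, -0.173, -0.985]]
force: [0.1, -0.9, -1.6]
grip_width: 0.0134
grasp_force: 45.0
```

Request:
{"op": "jog_arm", "data": {
  "series": [
    {"hand": 1.0,"x": 0,"y": 0.3,"z": -0.05,"wx": 0,"wy": 0,"wz": 0},
    {"hand": 1.0,"x": 0,"y": 0.6,"z": -0.105,"wx": 0,"wy": 0,"wz": 0},
    {"hand": 1.0,"x": 0,"y": 0.8,"z": -0.14,"wx": 0,"wy": 0,"wz": 0},
    {"hand": 1.0,"x": 0,"y": 0.985,"z": -0.173,"wx": 0,"wy": 0,"wz": 0},
    {"hand": 1.0,"x": 0,"y": 0.985,"z": -0.173,"wx": 0,"wy": 0,"wz": 0}
  ]
}}

```text
t: 11.02
position: [0.4254, 0.1832, 0.0645]
eef_rot: [[-0.097, 0.98, -0.173], [0.995, 0.096, -0.018], [-0.001, -0.174, -0.985]]
force: [0.3, 0.8, -1.7]
grip_width: 0.0135
grasp_force: 45.0
```

Request:
{"op": "jog_arm", "data": {
  "series": [
    {"hand": 1.0,"x": 0,"y": 0.05,"z": -0.009,"wx": 0,"wy": 0,"wz": 0},
    {"hand": 1.0,"x": 0,"y": 0.098,"z": -0.017,"wx": 0,"wy": 0,"wz": 0},
    {"hand": 1.0,"x": 0,"y": 0.098,"z": -0.017,"wx": 0,"wy": 0,"wz": 0}
  ]
}}

```text
t: 11.4
position: [0.4263, 0.1833, 0.0644]
eef_rot: [[-0.097, 0.98, -0.173], [0.995, 0.096, -0.018], [-0.001, -0.174, -0.985]]
force: [-0.0, -0.6, -1.2]
grip_width: 0.0138
grasp_force: 45.0
```

Request:
{"op": "jog_arm", "data": {
  "series": [
    {"hand": 1.0,"x": 0,"y": 0.05,"z": -0.009,"wx": 0,"wy": 0,"wz": 0},
    {"hand": 1.0,"x": 0,"y": 0.098,"z": -0.017,"wx": 0,"wy": 0,"wz": 0},
    {"hand": 1.0,"x": 0,"y": 0.098,"z": -0.017,"wx": 0,"wy": 0,"wz": 0}
  ]
}}

```text
t: 11.78
position: [0.4274, 0.1834, 0.0644]
eef_rot: [[-0.097, 0.98, -0.173], [0.995, 0.096, -0.018], [-0.001, -0.174, -0.985]]
force: [0.3, 0.5, -1.6]
grip_width: 0.0139
grasp_force: 45.0
```

Request:
{"op": "jog_arm", "data": {
  "series": [
    {"hand": 1.0,"x": 0,"y": 0.05,"z": -0.009,"wx": 0,"wy": 0,"wz": 0},
    {"hand": 1.0,"x": 0,"y": 0.098,"z": -0.017,"wx": 0,"wy": 0,"wz": 0},
    {"hand": 1.0,"x": 0,"y": 0.098,"z": -0.017,"wx": 0,"wy": 0,"wz": 0}
  ]
}}

```text
t: 12.15
position: [0.4279, 0.1835, 0.0644]
eef_rot: [[-0.098, 0.98, -0.174], [0.995, 0.096, -0.018], [-0.001, -0.175, -0.985]]
force: [-4.3, 0.6, -0.1]
grip_width: 0.0136
grasp_force: 45.0
```

Contact: the bar's face is at x≈48.9, matching the estimate from the catch's position. I'll press in gradually.

Request:
{"op": "jog_arm", "data": {
  "series": [
    {"hand": 1.0,"x": 0,"y": 0.1,"z": -0.017,"wx": 0,"wy": 0,"wz": 0},
    {"hand": 1.0,"x": 0,"y": 0.2,"z": -0.035,"wx": 0,"wy": 0,"wz": 0},
    {"hand": 1.0,"x": 0,"y": 0.3,"z": -0.053,"wx": 0,"wy": 0,"wz": 0},
    {"hand": 1.0,"x": 0,"y": 0.3,"z": -0.053,"wx": 0,"wy": 0,"wz": 0}
  ]
}}

```text
t: 12.65
position: [0.4304, 0.1837, 0.0643]
eef_rot: [[-0.098, 0.98, -0.175], [0.995, 0.096, -0.018], [-0.001, -0.176, -0.984]]
force: [-8.5, -0.3, 3.1]
grip_width: 0.0136
grasp_force: 45.0
```

Request:
{"op": "jog_arm", "data": {
  "series": [
    {"hand": 1.0,"x": 0,"y": 0.05,"z": -0.009,"wx": 0,"wy": 0,"wz": 0},
    {"hand": 1.0,"x": 0,"y": 0.1,"z": -0.017,"wx": 0,"wy": 0,"wz": 0},
    {"hand": 1.0,"x": 0,"y": 0.1,"z": -0.017,"wx": 0,"wy": 0,"wz": 0}
  ]
}}

```text
t: 13.02
position: [0.4312, 0.1838, 0.0643]
eef_rot: [[-0.098, 0.98, -0.175], [0.995, 0.096, -0.018], [-0.001, -0.176, -0.984]]
force: [-10.2, -0.7, 3.6]
grip_width: 0.0137
grasp_force: 45.0
```

```bash
python3 - <<'E'
from h import *
s=read_state(); R=s["eef_rot"]; print(s["position"],"yaw",np.degrees(np.arctan2(R[1,1],R[0,1])),"pitch",np.degrees(np.arcsin(-R[2,1])),"roll",np.degrees(np.arcsin(R[2,0])),s["force"],s["wrist_torque"])
E
```

```text
[0.43118904 0.18381545 0.06431709] yaw 5.5989198913917 pitch 10.131470081614923 roll -0.07490129556333786 [-10.18371436  -0.66065472   3.59896668] [-0.06575278  2.0899936  -0.07078202]
```

Request:
{"op": "jog_arm", "data": {
  "series": [
    {"hand": 1.0,"x": 0,"y": 0.08,"z": -0.04,"wx": 0,"wy": 0,"wz": 0},
    {"hand": 1.0,"x": 0,"y": 0.15,"z": -0.06,"wx": 0,"wy": 0,"wz": 0},
    {"hand": 1.0,"x": 0,"y": 0.15,"z": -0.06,"wx": 0,"wy": 0,"wz": 0}
  ]
}}

```text
t: 13.4
position: [0.4323, 0.1839, 0.0645]
eef_rot: [[-0.098, 0.98, -0.176], [0.995, 0.096, -0.019], [-0.001, -0.177, -0.984]]
force: [-12.0, -0.6, 3.0]
grip_width: 0.0136
grasp_force: 45.0
```

```bash
python3 - <<'E'
from h import *
s=read_state(); R=s["eef_rot"]; print(s["position"],"yaw",np.degrees(np.arctan2(R[1,1],R[0,1])),"pitch",np.degrees(np.arcsin(-R[2,1])),"roll",np.degrees(np.arcsin(R[2,0])),s["force"],s["wrist_torque"])
E
```

```text
[0.43232494 0.18392205 0.06448406] yaw 5.606104874478406 pitch 10.183030634347702 roll -0.08167483457617025 [-11.99479268  -0.61971615   3.03203373] [-0.06239665  2.50619063 -0.07967438]
```

Compression is about 4.7 mm (12.0 N), inside the window. I'll swing the rear down about the tongue edge, halfway first.

Request:
{"op": "jog_arm", "data": {
  "series": [
    {"hand": 1.0,"x": 0,"y": -0.032,"z": 0.166,"wx": -1.25,"wy": 0,"wz": 0},
    {"hand": 1.0,"x": 0,"y": -0.063,"z": 0.334,"wx": -2.5,"wy": 0,"wz": 0},
    {"hand": 1.0,"x": 0,"y": -0.088,"z": 0.504,"wx": -3.75,"wy": 0,"wz": 0},
    {"hand": 1.0,"x": 0,"y": -0.11,"z": 0.674,"wx": -5,"wy": 0,"wz": 0},
    {"hand": 1.0,"x": 0,"y": -0.11,"z": 0.674,"wx": -5,"wy": 0,"wz": 0}
  ]
}}

```text
t: 14.02
position: [0.4299, 0.1837, 0.058]
eef_rot: [[-0.098, 0.991, -0.089], [0.995, 0.098, -0.01], [-0.002, -0.09, -0.996]]
force: [-11.2, 0.1, 2.2]
grip_width: 0.0137
grasp_force: 45.0
```

```bash
cat >> h.py <<'E'
def rep():
    s=read_state(); R=np.array(s["eef_rot"]); p=np.array(s["position"]); a=.0967; ca,sa=np.cos(a),np.sin(a)
    d=p[:2]-[.452,.1849]; X=(ca*d[0]+sa*d[1])*1e3; Y=(-sa*d[0]+ca*d[1])*1e3
    th=np.arcsin(-R[2,1]); c,s_=np.cos(th),np.sin(th); Z=p[2]*1e3-32
    u=X+77*c-15.8*s_; z=Z-77*s_-18.8*c; F=np.array(s["force"])
    xr=X-53*c-18.8*s_; zr=Z+53*s_-18.8*c
    print(f"t {s['t']:.2f} pitch {np.degrees(th):.2f} front X {u:.2f} Z {z:.2f} | rear low X {xr:.2f} Z {zr:.2f} | Y {Y:.2f} Fx {ca*F[0]+sa*F[1]:.1f} Fy {-sa*F[0]+ca*F[1]:.1f} Fz {F[2]:.1f} T {np.round(s['wrist_torque'],2)} grip {s['grip_width']*1e3:.1f}")
E
python3 -c "
from h import *
rep()"
```

```text
t 14.03 pitch 5.15 front X 53.13 Z 0.38 | rear low X -76.62 Z 12.04 | Y 0.93 Fx -11.2 Fy 1.1 Fz 2.2 T [ 0.01  2.57 -0.11] grip 13.7
```

Request:
{"op": "jog_arm", "data": {
  "series": [
    {"hand": 1.0,"x": 0,"y": 0.06,"z": -0.005,"wx": 0,"wy": 0,"wz": 0},
    {"hand": 1.0,"x": 0,"y": 0.03,"z": 0.163,"wx": -1.25,"wy": 0,"wz": 0},
    {"hand": 1.0,"x": 0,"y": -0.003,"z": 0.331,"wx": -2.5,"wy": 0,"wz": 0},
    {"hand": 1.0,"x": 0,"y": -0.003,"z": 0.331,"wx": -2.5,"wy": 0,"wz": 0}
  ]
}}

```text
t: 14.52
position: [0.4295, 0.1837, 0.0546]
eef_rot: [[-0.098, 0.994, -0.046], [0.995, 0.098, -0.006], [-0.002, -0.046, -0.999]]
force: [-12.5, 0.0, 2.6]
grip_width: 0.0138
grasp_force: 45.0
```

```bash
python3 -c "
from h import *
rep()"
```

```text
t 14.53 pitch 2.65 front X 53.65 Z 0.30 | rear low X -76.35 Z 6.31 | Y 0.94 Fx -12.5 Fy 1.2 Fz 2.6 T [ 0.06  2.69 -0.11] grip 13.8
```

Request:
{"op": "jog_arm", "data": {
  "series": [
    {"hand": 1.0,"x": 0,"y": -0.018,"z": 0.09,"wx": -0.7,"wy": 0,"wz": 0},
    {"hand": 1.0,"x": 0,"y": -0.036,"z": 0.182,"wx": -1.35,"wy": 0,"wz": 0},
    {"hand": 1.0,"x": 0,"y": -0.036,"z": 0.182,"wx": -1.35,"wy": 0,"wz": 0}
  ]
}}

```text
t: 14.9
position: [0.4292, 0.1836, 0.0528]
eef_rot: [[-0.098, 0.995, -0.023], [0.995, 0.098, -0.004], [-0.002, -0.023, -1.0]]
force: [-12.0, 1.0, 3.2]
grip_width: 0.0136
grasp_force: 45.0
```

```bash
python3 -c "
from h import *
rep()"
```

```text
t 14.90 pitch 1.31 front X 53.76 Z 0.27 | rear low X -76.27 Z 3.24 | Y 0.93 Fx -11.8 Fy 2.2 Fz 3.2 T [ 0.07  2.74 -0.05] grip 13.6
```

Request:
{"op": "jog_arm", "data": {
  "series": [
    {"hand": 1.0,"x": 0,"y": -0.017,"z": 0.09,"wx": -0.65,"wy": 0,"wz": 0},
    {"hand": 1.0,"x": 0,"y": -0.034,"z": 0.176,"wx": -1.3,"wy": 0,"wz": 0},
    {"hand": 1.0,"x": 0,"y": -0.034,"z": 0.176,"wx": -1.3,"wy": 0,"wz": 0}
  ]
}}

```text
t: 15.28
position: [0.4288, 0.1836, 0.0511]
eef_rot: [[-0.098, 0.995, 0.0], [0.995, 0.098, -0.002], [-0.002, -0.0, -1.0]]
force: [-11.3, 1.0, 1.8]
grip_width: 0.0136
grasp_force: 45.0
```

```bash
python3 -c "
from h import *
rep()"
```

```text
t 15.28 pitch 0.00 front X 53.77 Z 0.26 | rear low X -76.23 Z 0.27 | Y 0.92 Fx -11.1 Fy 2.1 Fz 1.8 T [ 0.14  2.77 -0.08] grip 13.6
```

Flat, with the rear under nose level and no seat load. I'll let the spring slide it back under the nose.

Request:
{"op": "jog_arm", "data": {
  "series": [
    {"hand": 1.0,"x": 0,"y": -0.1,"z": 0,"wx": 0,"wy": 0,"wz": 0},
    {"hand": 1.0,"x": 0,"y": -0.2,"z": 0,"wx": 0,"wy": 0,"wz": 0},
    {"hand": 1.0,"x": 0,"y": -0.3,"z": 0,"wx": 0,"wy": 0,"wz": 0},
    {"hand": 1.0,"x": 0,"y": -0.4,"z": 0,"wx": 0,"wy": 0,"wz": 0},
    {"hand": 1.0,"x": 0,"y": -0.4,"z": 0.01,"wx": 0,"wy": 0,"wz": 0}
  ]
}}

```text
t: 15.9
position: [0.4256, 0.1833, 0.0511]
eef_rot: [[-0.098, 0.995, 0.001], [0.995, 0.098, -0.001], [-0.001, 0.001, -1.0]]
force: [-8.0, 0.1, 0.1]
grip_width: 0.0136
grasp_force: 45.0
```

```bash
python3 -c "
from h import *
rep()"
```

```text
t 15.90 pitch -0.06 front X 50.62 Z 0.41 | rear low X -79.38 Z 0.28 | Y 0.94 Fx -7.9 Fy 0.8 Fz 0.1 T [ 0.12  1.72 -0.05] grip 13.6
```

Request:
{"op": "jog_arm", "data": {
  "series": [
    {"hand": 1.0,"x": 0,"y": -0.04,"z": 0.01,"wx": 0,"wy": 0,"wz": 0},
    {"hand": 1.0,"x": 0,"y": -0.08,"z": 0.02,"wx": 0,"wy": 0,"wz": 0},
    {"hand": 1.0,"x": 0,"y": -0.08,"z": 0.02,"wx": 0,"wy": 0,"wz": 0}
  ]
}}

```text
t: 16.27
position: [0.4251, 0.1833, 0.051]
eef_rot: [[-0.098, 0.995, 0.002], [0.995, 0.098, -0.001], [-0.001, 0.001, -1.0]]
force: [-7.4, -0.1, 0.5]
grip_width: 0.0138
grasp_force: 45.0
```

```bash
python3 -c "
from h import *
rep()"
```

```text
t 16.27 pitch -0.09 front X 50.09 Z 0.34 | rear low X -79.90 Z 0.15 | Y 0.98 Fx -7.4 Fy 0.6 Fz 0.5 T [0.14 1.46 0.01] grip 13.8
```

Request:
{"op": "jog_arm", "data": {
  "series": [
    {"hand": 1.0,"x": 0,"y": -0.05,"z": 0.01,"wx": 0,"wy": 0,"wz": 0},
    {"hand": 1.0,"x": 0,"y": -0.05,"z": 0.01,"wx": 0,"wy": 0,"wz": 0}
  ]
}}

```text
t: 16.52
position: [0.4249, 0.1832, 0.051]
eef_rot: [[-0.098, 0.995, 0.002], [0.995, 0.098, -0.001], [-0.001, 0.002, -1.0]]
force: [-6.1, 1.5, 1.3]
grip_width: 0.0133
grasp_force: 45.0
```

```bash
python3 -c "
from h import *
rep()"
```

```text
t 16.52 pitch -0.11 front X 49.87 Z 0.35 | rear low X -80.12 Z 0.09 | Y 0.94 Fx -5.9 Fy 2.1 Fz 1.3 T [ 0.1   1.27 -0.03] grip 13.3
```

The rear is seated against the catch face at -80.1, as predicted. Releasing, then lifting off.

Request:
{"op": "jog_arm", "data": {
  "series": [
    {"hand": 2,"x": 0,"y": 0,"z": 0,"wx": 0,"wy": 0,"wz": 0},
    {"hand": 4,"x": 0,"y": 0,"z": 0,"wx": 0,"wy": 0,"wz": 0},
    {"hand": 4,"x": 0,"y": 0,"z": 0,"wx": 0,"wy": 0,"wz": 0},
    {"hand": 4,"x": 0,"y": 0,"z": 0,"wx": 0,"wy": 0,"wz": 0}
  ]
}}

```text
t: 17.02
position: [0.4254, 0.1832, 0.0511]
eef_rot: [[-0.097, 0.995, 0.003], [0.995, 0.097, -0.001], [-0.001, 0.003, -1.0]]
force: [-0.4, -0.4, -0.1]
grip_width: 0.0402
grasp_force: 0.0
```

Request:
{"op": "jog_arm", "data": {
  "series": [
    {"hand": 4,"x": 0,"y": 0,"z": -1,"wx": 0,"wy": 0,"wz": 0},
    {"hand": 4,"x": 0,"y": 0,"z": -3,"wx": 0,"wy": 0,"wz": 0},
    {"hand": 4,"x": 0,"y": 0,"z": -7,"wx": 0,"wy": 0,"wz": 0},
    {"hand": 4,"x": -5,"y": 0,"z": -12,"wx": 0,"wy": 0,"wz": 0},
    {"hand": 4,"x": -8,"y": 0,"z": -15,"wx": 0,"wy": 0,"wz": 0},
    {"hand": 4,"x": -8,"y": 0,"z": -15,"wx": 0,"wy": 0,"wz": 0},
    {"hand": 4,"x": -8,"y": 0,"z": -15,"wx": 0,"wy": 0,"wz": 0}
  ]
}}

```text
t: 17.9
position: [0.4324, 0.104, 0.2011]
eef_rot: [[-0.097, 0.995, 0.003], [0.995, 0.097, -0.001], [-0.001, 0.003, -1.0]]
force: [0.2, -0.1, 0.1]
grip_width: 0.04
grasp_force: 0.0
```

```bash
python3 - <<'E'
from h import *
rep()
look("w7",["insert","grip_rib"])
im=cv2.imread("pics/w7.png"); cv2.imwrite("pics/w7c.png",cv2.resize(im[20:200,180:420],(800,600),interpolation=cv2.INTER_CUBIC))
E
```

```text
t 17.90 pitch -0.15 front X 49.72 Z 150.49 | rear low X -80.27 Z 150.14 | Y -78.64 Fx 0.2 Fy -0.1 Fz 0.1 T [-0.03 -0.05  0.01] grip 40.0
w7 insert [([285.5, 127.0], 0.67)]
w7 grip_rib [([277.3, 124.2], 0.76)]
```

View pics/w7c.png

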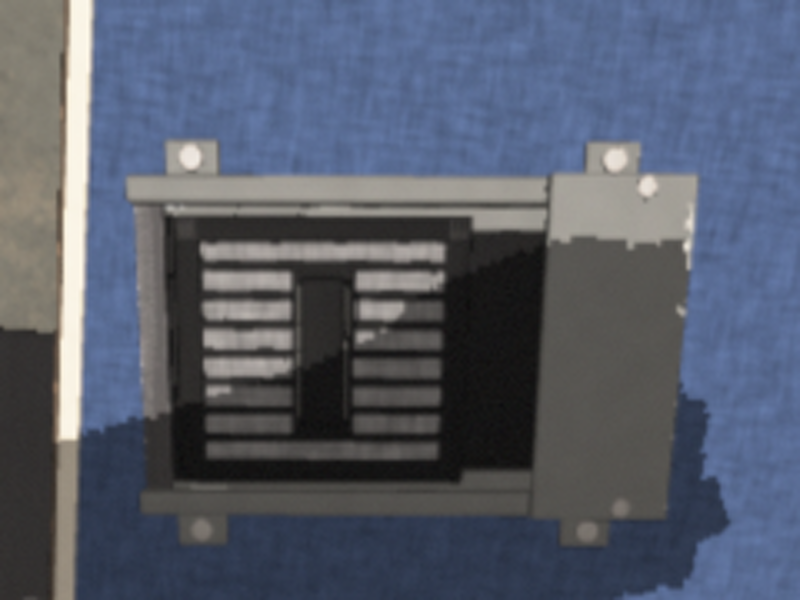

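The picture shows the insert lying flat in the housing. The tongue is under the lip (u≈540), the rear ledge runs under the catch nose (u≈168), and it is parallel to the walls. Handing in.

```bash
python3 -c "
from plant import *
print(sign_off())"
```

```text
the job is handed in; nothing more can be done
None
```

The filter insert is in the fan housing, flat and locked: tongue under the lip, rear ledge held under the catch nose by the spring. Spring force peaked at about 12.5 N, nothing else was touched, and it was handed in at about 18 s of the allowed 64 s; no verdict was returned.

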